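Open the reagent tote on the lab bench

TASK

Open the grey tote so the reagent bottles in it can be reached: swing its blue flap and its white flap, in either order, right back to the outside until each one clicks past its catch and stays laid back by itself. The tote is loose: keep it standing where it is, leave the bottles inside upright and do not press on them, and leave the other things on the bench undisturbed.

Things in the scene. Friction and masses are not known exactly. Their poses are not given: they have to be found in the camera images.
- tote: Loose grey plastic tote, 220 long (its x) x 160 wide (its y) x 120 high, walls 5, weighted base, about 2.6 kg empty; slides or tips if pushed sideways with over about 12 N. Origin: centre of its underside, z up. Two flaps, hinged on the long top edges, meet in the middle. Each flap's tail arm, at the far (+x) end, juts 40 beyond the side when shut and swings down to the catch there.
- blue_flap (a joint): Angle (rad) of the blue flap, a plate 216 x 79 x 4 mm hinged on the tote's +y top edge: 0 shut and level, 1.57 upright, 2.45 its stop, laid back outside. Stiff hinge, sprung shut: let go part way, it sinks back to between 0.5 and 1.4. A sprung catch lies at 2.0; pushed past it (3 to 8 N near the free edge) it clicks over at about 2.2 and stays. Starts shut or slightly ajar.
- white_flap (a joint): The same for the white flap, hinged along the tote's -y top edge; same size, angles and spring.
- blue_grip (a point): Middle of the blue flap's black bar handle: a round bar of diameter 12, 100 long, parallel to the hinge (tote x), on two end posts 8 thick (84 clear between them). With the flap shut it lies 55 mm inward of the hinge line and 32 mm above it (28 mm above the flap's upper face), so 50 mm from the other flap's bar. It swings with the flap.
- white_grip (a point): The same point on the white flap's black bar handle, same sizes.
- blue_hinge (a point): Middle of the blue flap's hinge line (tote's +y top edge, 120 mm above the bench), on the flap's underside. Its frame swings with the flap: x along the hinge (tote x), with the flap shut y and z are those of the tote. The free edge is 79 mm from it.
- white_hinge (a point): Middle of the white flap's hinge line (tote's -y top edge), likewise.
- reagent0: Loose white reagent bottle with a red cap, diameter 52, 98 high, standing inside the tote; origin at the centre of its base, z up.
- reagent1: Loose white reagent bottle with a white cap, diameter 52, 98 high, standing inside the tote; origin at the centre of its base, z up.
- reagent2: Loose white reagent bottle with a green cap, diameter 52, 98 high, standing inside the tote; origin at the centre of its base, z up.
- squeeze_a: Bystander: white squeeze bottle with a thin spout, diameter 60, 166 high, beyond the tote's far end; origin: centre of its base.
- squeeze_b: Bystander: amber squeeze bottle with a thin spout, diameter 60, 166 high, to the side; origin: centre of its base.
- jar: Bystander: white jar, diameter 64, 85 high, to the side; origin: centre of its base.
- beaker: Bystander: clear plastic beaker, diameter 76, 90 high, to the side; origin: centre of its base.
- waste: Bystander: white bottle with black cap, diameter 72, 150 high, to the side; origin: centre of its base.
- tipbox: Bystander: yellow tip box with clear lid, 75 x 100 x 59 high, between robot and tote; origin: centre of its base.

How it is judged:
By the outcome, as a careful person would: the job done as asked, in the order asked, and still so for the second after the job is handed in, with the robot touching nothing.
It also fails if it takes over 72 s, if anything falls off the work surface, if the arm or the gripper's body presses on something with over 40 N, if the wrist force passes 120 N, or if a joint passes its speed limit or range.

ROBOT

A 6-joint arm with a two-finger parallel gripper is mounted at the origin on the work surface. World frame = base frame: x ahead of the robot, y to its left, z up, the work surface at z = 0. Lengths are in m, angles in rad, forces in N, time in s.
With the tool pointing down it reaches from about 0.4 to 0.825 m from the base axis. Payload 7 kg.
Tool frame: the origin (TCP) lies at the very end of the fingers, on their centre line; the grasp point (between the pads) lies 19 mm behind it (r.grip_depth is the distance from the TCP to the grasp point, in m); z points along the fingers, y is the line along which they close (so a half turn about z gives the same grasp; the last joint's range is limited). The gripper opens to 85 mm and grips with 20 to 120 N. Pads are 22 mm wide; open, the fingers measure 114 mm over their backs; the gripper's body (76 mm by 85 mm) begins 54 mm behind the grasp point. The pads swing forward as they close: fully open they stand 13 mm farther back than shut.
Start: joints at [-1.047, 0.359, 0.012, 0, -1.224, -0.288], TCP at [0.158, -0.656, 0.231] pointing down, gripper open.
Joint ranges: [-3.07, 3.07], [-1.43, 2.12], [-1.02, 1.25], [-3.03, 1.67], [-3.05, -0], [-3.03, 3.03]. Speed limits (rad/s): [2.39, 2.39, 3.01, 3.14, 3.14, 3.14].

INTERFACE

Orientations are given as a unit quaternion [w, x, y, z].
In Python, from cell import r gives the robot as it stands.
- The arm moves only by the tool move_arm, never from a script. Its argument "increments" is a list that holds one entry, the list of rows, each a list of 5 numbers: the opening, from -1 (shut) to 1 (fully open), then the shift along the tool's x, y, z normalised to -1 to 1, where 1 is 0.1 m, then the turn about the tool's z normalised to -1 to 1, where 1 is 180 degrees. In form: [[[claw, x, y, z, roll], ...]]. A call has 1 to 10 rows; each row shifts and turns the commanded pose from where the row before left it, along the tool's axes as they then stand; what a row does not reach is not made up. A row lasts 1/10 s, in which the tool goes at most 50 mm and 8.59 degrees, less where a joint would pass 70% of its speed; a pose out of reach is approached as far as the arm can. A call with a number of a shift or a turn outside -1 to 1 is refused whole. A call with a gripper value outside its range is refused whole. The fingers move at their own pace and stop on an object; the grip force is fixed at half the most. Time passes only in rows, so rows that do not move let the fingers close. It gives the time, the measured TCP pose, the force, the opening and the grip force at its end, in the units of the state.
- r.sense(): the state, without advancing time (a new reading comes with each control period).
- r.camera(name): name is "side" or "top"; returns the picture (400x640x3 uint8, red, green, blue); there is no depth.
- r.calibration(name): a dict with "intrinsics" (3x3 intrinsics, pixels), "k1" (the pictures are not rectified: a ray, as slopes to the right and down, at radius r is drawn at 1 + k1 r^2 times it, then the intrinsics apply), "origin" and "orientation" of the camera in the world. Camera axes: x right, y down, z forward; pixel columns grow to the right and rows downward; lengths in m; the calibration is good to about 2 mm. A picture is of the moment at which its call begins. calibration takes no time and is no camera call.
- r.close_job(): hands the job in; it is judged then, once.
Trained networks look in the newest picture that a camera, given by its name, has taken for a name from the list of things; names that differ only in an ending like _2 or _b are one class to them, and where a whole thing is asked for, a point or a joint stands for the part that bears it (a point fixed in the world has none). Each returns a list of dicts, best first, with "confidence" (0 to 1); they miss things now and then, are a little off and sometimes report something else, mostly with a low value. They report only what shows in the picture. A call takes as long as a camera call.
- r.spot_in(camera, thing): "location" ([x, y, z] in m, in the coordinates of the camera as it stood for that picture, good to about 4 mm: the middle of the surface that is visible of it).
- r.trace(camera, thing): "region" (400x640 bool, what is visible of it).
- r.tip_of(camera, thing): "location" ([x, y, z] in m, in the coordinates of the camera as it stood for that picture, good to about 4 mm: a listed point, or the origin of a listed thing).
The state is a dict: "time_s": time; "joint_positions": joint angles; "joint_vel": joint speeds; "tau": joint torques, N m; "tool_pos": TCP position; "tcp_rot": TCP orientation; "contact_force": force on the tool from outside, world axes, zero at the start; "moment": the same for the moment, N m; "width": finger opening in m; "grip_force": force on a finger pad.
Only numpy, scipy, OpenCV 4.12 (cv2) and the standard library are available. Lean on these libraries where they do the work, as an engineer would, in place of code of your own. Each camera call takes 0.05 s, during which the arm holds its last target. There are 200 camera calls.

## Working session

There is one attempt and no reset: what is moved stays moved. The work goes in short steps, Python scripts to look and compute and a tool call to move; the robot and the scene stay as the last step left them, time stands still between calls to the robot, and variables do not carry over. Pictures are saved under pics/ and viewed, at most 10 in all, crops included, and the job is handed in when it is done.

Besides the shell and the picture viewer there is one more tool, called after "Request:" in YAML: its name, and indented under it one key for each argument. move_arm: Moves the arm, as the interface text tells. Scaled input: -1 to 1 covers 0.1 m each way for a shift and 180 degrees each way for a turn. Its arguments: {"type":"object","properties":{"increments":{"type":"array","items":{"type":"array","items":{"type":"array","items":{"type":"number","minimum":-1,"maximum":1}}}}},"required":["increments"]}

```bash
mkdir -p pics; cat > h.py <<'E'
from cell import r
import numpy as np, cv2
from scipy.spatial.transform import Rotation as R
def q(o): return R.from_quat([o[1],o[2],o[3],o[0]])
def w(cam,p):
    c=r.calibration(cam); return q(c["orientation"]).apply(p)+np.array(c["origin"])
def tip(cam,t):
    for d in r.tip_of(cam,t)[:2]: print(cam,t,round(d["confidence"],2),np.round(w(cam,d["location"]),4))
E
python3 - <<'E'
from h import *
for c in("side","top"):
    cv2.imwrite(f"pics/{c}0.png",r.camera(c)[:,:,::-1])
    print(r.calibration(c))
    for t in ("tote","blue_grip","white_grip","blue_hinge","white_hinge"): tip(c,t)
for t in ("squeeze_a","squeeze_b","jar","beaker","waste","tipbox"): tip("top",t)
s=r.sense();print(s)
E
```

```text
{'intrinsics': array([[398.99277744,   0.        , 314.43209882],
       [  0.        , 398.99277744, 195.86070612],
       [  0.        ,   0.        ,   1.        ]]), 'k1': -0.0037650461125080244, 'origin': array([-0.14492601,  0.68578544,  0.71772164]), 'orientation': array([ 0.18934912, -0.35808891,  0.79459835, -0.45225292])}
side tote 0.58 [0.5872 0.0398 0.0046]
side blue_grip 0.75 [0.5794 0.0719 0.1541]
side blue_grip 0.56 [ 5.89e-01  4.43e-02 -2.00e-04]
side white_grip 0.89 [0.5914 0.0134 0.1576]
side white_grip 0.48 [ 0.6489 -0.4335  0.0041]
side blue_hinge 0.63 [0.5713 0.1216 0.1172]
side blue_hinge 0.58 [ 0.6212  0.4226 -0.0015]
side white_hinge 0.85 [ 0.5968 -0.0352  0.1157]
side white_hinge 0.63 [0.5897 0.0457 0.001 ]
{'intrinsics': array([[499.0527954 ,   0.        , 316.71154877],
       [  0.        , 499.0527954 , 202.09198426],
       [  0.        ,   0.        ,   1.        ]]), 'k1': -0.07678826504602271, 'origin': array([3.74581391e-01, 2.73629916e-04, 1.64001273e+00]), 'orientation': array([ 0.04611011, -0.70050735,  0.71096843, -0.04107559])}
top tote 0.61 [ 0
[... 666 characters left out ...]
me_s': 0.9, 'joint_positions': array([-1.04689671e+00,  3.58555001e-01,  1.18900230e-02, -1.10667952e-05,
       -1.22410084e+00, -2.88128215e-01]), 'joint_vel': array([ 0.0012009 ,  0.00021078,  0.00106968, -0.00029279, -0.00066572,
       -0.00081868]), 'tau': array([-6.81852612e-05, -5.82951128e+01,  2.93660671e+01,  6.94181934e+00,
       -5.55133174e-04,  1.05413073e-05]), 'tool_pos': array([ 0.15767012, -0.6562955 ,  0.23132502]), 'tcp_rot': array([ 1.08066395e-05, -1.17610980e-01,  9.93059745e-01, -1.19607229e-05]), 'contact_force': array([-0.44035265, -0.53715604, -0.01857718]), 'moment': array([ 0.01370127, -0.02721648,  0.05566535]), 'grip_force': 0.0, 'width': 0.08541391795404785}
```

View pics/top0.png

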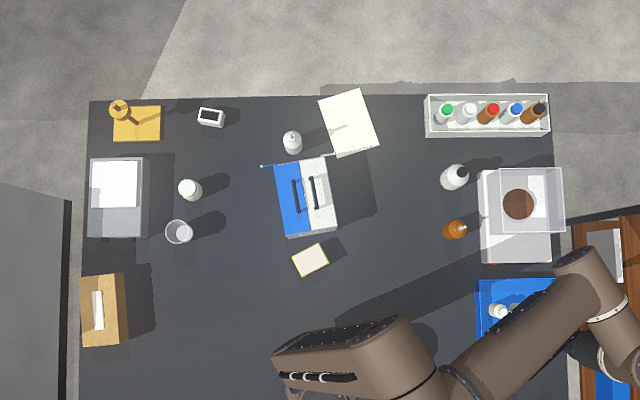

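View pics/side0.png

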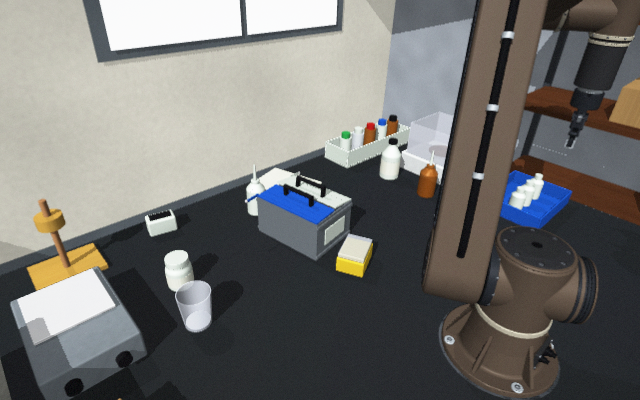

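Both pictures show the tote at about pixel (307,197) in the top view. The blue flap is on the left (+y) at (290,200) and the white one on the right at (319,195). The black bars are at (297,196) and (315,192), and the area above the tote is clear. Next I refine the yaw and the bar positions.

```bash
cat >> h.py <<'E'
def plane(cam,uv,z):
    c=r.calibration(cam); K=c["intrinsics"]
    p=cv2.undistortPoints(np.float64(uv).reshape(-1,1,2),K,np.array([c["k1"],0,0,0,0.])).reshape(-1,2)
    d=q(c["orientation"]).apply(np.c_[p,np.ones(len(p))]); o=np.array(c["origin"])
    return (o+d*((z-o[2])/d[:,2])[:,None])[:,:2]
def rect(t,z):
    m=r.trace("top",t)[0]["region"]; v,u=np.nonzero(m)
    P=plane("top",np.c_[u,v],z); b=cv2.minAreaRect(np.float32(P*1000)); print(t,len(u),b)
def mean(t,n=3):
    L=[]
    for i in range(n):
        for c in("top","side"):
            r.camera(c); d=[x for x in r.tip_of(c,t) if x["confidence"]>.5]
            if d: L.append(w(c,d[0]["location"]))
    m=np.median(L,0); print(t,np.round(m,4),np.round(np.std(L,0),4)); return m
E
python3 - <<'E'
from h import *
r.camera("top"); rect("blue_flap",.124); rect("white_flap",.124); rect("tote",.12)
bg,wg,bh,wh=[mean(t) for t in("blue_grip","white_grip","blue_hinge","white_hinge")]
d=bh-wh;print(np.degrees(np.arctan2(-d[0],d[1])),np.linalg.norm(d[:2]),(bh+wh)/2)
print(r.sense()["time_s"])
E
```

```text
blue_flap 1793 ((577.1964111328125, 105.06279754638672), (224.81829833984375, 114.32994842529297), 10.1423978805542)
white_flap 1757 ((596.3306274414062, -8.350730895996094), (223.83807373046875, 112.20209503173828), 9.132603645324707)
tote 3936 ((580.1826782226562, 48.10712432861328), (238.14239501953125, 230.82415771484375), 9.490488052368164)
blue_grip [0.5787 0.0752 0.1514] [0.0031 0.0027 0.0011]
white_grip [0.5924 0.0164 0.1613] [0.0016 0.0014 0.002 ]
blue_hinge [0.5692 0.1244 0.1196] [0.0026 0.0013 0.0012]
white_hinge [ 0.5984 -0.034   0.1163] [0.0021 0.0026 0.0028]
10.42539900548786 0.1610082805186058 [0.58379006 0.04522113 0.11796249]
3.5
```

Request:
move_arm:
  increments:
    - [[0.05,0,0,-0.45,0],[0.05,-0.27,0.285,0,0.0194],[0.05,-0.27,0.285,0,0],[0.05,-0.27,0.285,0,0],[0.05,-0.27,0.285,0,0],[0.05,-0.27,0.285,0,0],[0.05,-0.27,0.285,0,0],[0.05,-0.27,0.285,0,0],[0.05,-0.27,0.285,0,0],[0.05,-0.27,0.285,0,0]]

```text
time_s: 4.5
tool_pos: [0.3509, -0.3588, 0.2766]
tcp_rot: [0.0, -0.087, 0.996, -0.0]
contact_force: [1.0, -0.3, 0.2]
width: 0.0449
grip_force: 0.0
```

```bash
cat >> h.py <<'E'
C=np.array([.5838,.0452]); YAW=np.radians(10)
def tote(p):
    c,s=np.cos(YAW),np.sin(YAW); d=np.array(p)[:2]-C
    return np.array([c*d[0]+s*d[1],-s*d[0]+c*d[1],p[2]])
def st(goal=None):
    s=r.sense(); Rm=q(s["tcp_rot"]); ty=Rm.apply([0,1,0])
    print("t",round(s["time_s"],2),"tote",np.round(tote(s["tool_pos"])*1000,1),"yaw",round(np.degrees(np.arctan2(-ty[0],ty[1])),2),"F",np.round(s["contact_force"],1),"w",round(s["width"],4),"g",round(s["grip_force"],1))
    if goal is not None:  # goal in tote mm
        c,s_=np.cos(YAW),np.sin(YAW); g=np.array(goal)/1000
        W=np.array([C[0]+c*g[0]-s_*g[1],C[1]+s_*g[0]+c*g[1],g[2]])
        print("units",np.round(Rm.inv().apply(W-s["tool_pos"])*10,3))
E
python3 -c "
from h import *
st([0,30,270])"
```

```text
t 4.5 tote [-299.5 -357.4  276.6] yaw 10.02 F [ 1.  -0.3  0.2] w 0.0449 g 0.0
units [-2.996  3.873  0.066]
```

Request:
move_arm:
  increments:
    - [[0.05,-0.27,0.35,0,0],[0.05,-0.27,0.35,0,0],[0.05,-0.27,0.35,0,0],[0.05,-0.27,0.35,0,0],[0.05,-0.27,0.35,0,0],[0.05,-0.27,0.35,0,0],[0.05,-0.27,0.35,0,0],[0.05,-0.27,0.35,0,0],[0.05,-0.27,0.35,0,0],[0.05,-0.27,0.35,0,0]]

```text
time_s: 5.5
tool_pos: [0.5559, 0.0333, 0.2767]
tcp_rot: [0.0, -0.087, 0.996, 0.0]
contact_force: [0.5, 0.1, 0.7]
width: 0.045
grip_force: 0.0
```

Request:
move_arm:
  increments:
    - [[0.05,-0.29,0.37,0,0],[0.05,0,0,0,0],[0.05,0,0,0,0]]

```text
time_s: 5.8
tool_pos: [0.5776, 0.074, 0.2757]
tcp_rot: [-0.001, -0.088, 0.996, -0.0]
contact_force: [-0.3, -1.5, 0.0]
width: 0.0451
grip_force: 0.0
```

```bash
python3 -c "
from h import *
st([0,30,270])"
```

```text
t 5.8 tote [ -1.2  29.4 275.7] yaw 10.12 F [-0.3 -1.5  0. ] w 0.0451 g 0.0
units [-0.012  0.006  0.057]
```

Request:
move_arm:
  increments:
    - [[0.05,0,0,0.4,0],[0.05,0,0,0.3,0],[0.05,0,0,0.3,0],[0.05,0,0,0.2,0],[0.05,0,0,0.16,0],[0.05,0,0,0,0],[0.05,0,0,0,0]]

```text
time_s: 6.5
tool_pos: [0.5775, 0.0722, 0.141]
tcp_rot: [0.0, -0.087, 0.996, -0.0]
contact_force: [0.5, -0.1, 0.6]
width: 0.0448
grip_force: 0.0
```

```bash
python3 -c "
from h import *
st([0,30,139])
i=r.camera('side'); cv2.imwrite('pics/s1.png',cv2.resize(i[130:270,220:380,::-1],None,fx=4,fy=4,interpolation=2))"
```

```text
t 6.5 tote [ -1.6  27.7 141. ] yaw 9.98 F [ 0.5 -0.1  0.6] w 0.0448 g 0.0
units [-0.016  0.023  0.02 ]
```

View pics/s1.png

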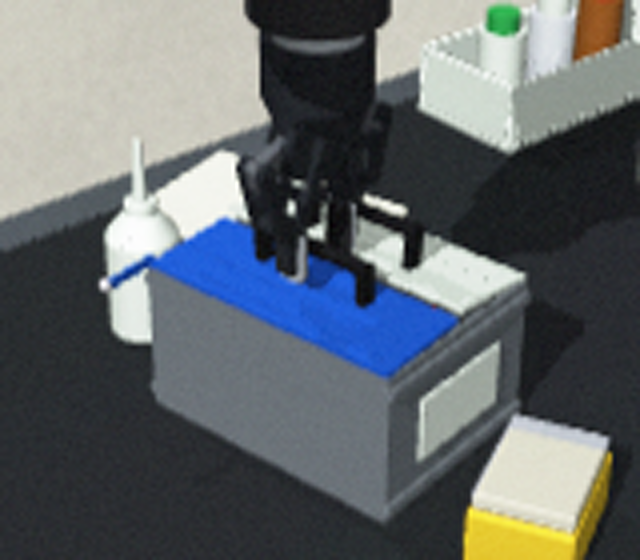

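The fingers straddle the blue bar around (300,260), slightly towards its far post. I shift a little along the bar and close.

Request:
move_arm:
  increments:
    - [[0.05,0.07,0.02,0.02,0],[-0.4,0,0,0,0],[-0.7,0,0,0,0],[-1,0,0,0,0],[-1,0,0,0,0],[-1,0,0,0,0],[-1,0,0,0,0]]

```text
time_s: 7.25
tool_pos: [0.5705, 0.071, 0.1398]
tcp_rot: [0.0, -0.087, 0.996, -0.002]
contact_force: [0.2, -12.9, 6.5]
width: 0.0097
grip_force: 58.6
```

```bash
python3 -c "
from h import *
st()"
```

```text
t 7.25 tote [ -8.6  27.7 139.8] yaw 10.03 F [  0.2 -12.9   6.5] w 0.0097 g 58.6
```

Request:
move_arm:
  increments:
    - [[-1,0,0.0,-0.09,0],[-1,0,0.08,-0.08,0],[-1,0,0.09,-0.06,0]]

```text
time_s: 7.55
tool_pos: [0.5669, 0.0905, 0.1617]
tcp_rot: [-0.0, -0.087, 0.996, -0.0]
contact_force: [2.6, -1.7, -10.0]
width: 0.0097
grip_force: 58.3
```

```bash
python3 -c "
from h import *
st()"
```

```text
t 7.55 tote [ -8.8  47.6 161.7] yaw 10.01 F [  2.6  -1.7 -10. ] w 0.0097 g 58.3
```

Horizontal force is small; continue to about 50°.

Request:
move_arm:
  increments:
    - [[-1,0,0.1,-0.046,0],[-1,0,0.107,-0.029,0],[-1,0,0.0,0,0]]

```text
time_s: 7.85
tool_pos: [0.5636, 0.1112, 0.1717]
tcp_rot: [0.001, -0.088, 0.996, -0.001]
contact_force: [-6.5, -2.6, 12.8]
width: 0.0095
grip_force: 59.5
```

```bash
python3 -c "
from h import *
st()
i=r.camera('side'); cv2.imwrite('pics/s2.png',cv2.resize(i[130:270,220:380,::-1],None,fx=4,fy=4,interpolation=2))"
```

```text
t 7.85 tote [ -8.5  68.5 171.7] yaw 10.13 F [-6.5 -2.6 12.8] w 0.0095 g 59.5
```

View pics/s2.png

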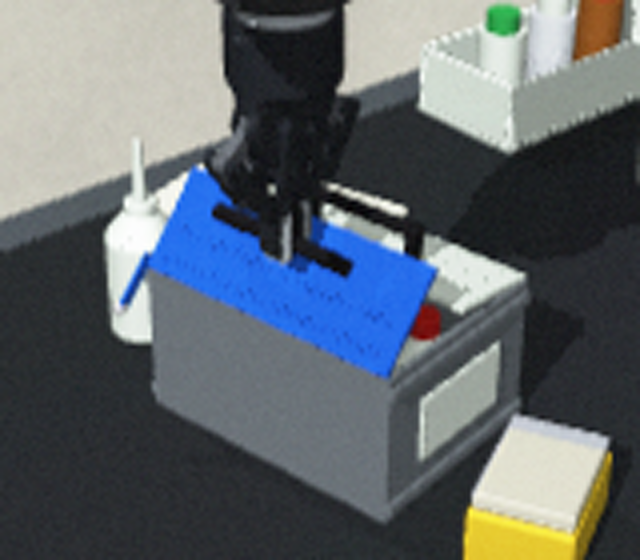

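The blue flap stands at about 50°, held by the bar at (285,235), and the tote has not moved. I release it and rise.

Request:
move_arm:
  increments:
    - [[-0.53,0,0,0,0],[-0.53,0,0,0,0],[-0.53,0,0,-0.2,0],[-0.53,0,0,-0.4,0],[-0.53,0,0,-0.4,0],[-1,0,-0.3,0,0],[-1,0,-0.3,0,0],[-1,0,0,0,0]]

```text
time_s: 8.7
tool_pos: [0.5744, 0.0499, 0.2694]
tcp_rot: [0.0, -0.087, 0.996, -0.0]
contact_force: [-0.4, -0.9, -0.3]
width: -0.0
grip_force: 0.0
```

```bash
python3 -c "
from h import *
st(); print(np.round(r.sense()['joint_positions'],2))
for t in('blue_grip','white_grip','tote'): print(np.round(tote(mean(t,2))*1000))
st()"
```

```text
t 8.7 tote [ -8.5   6.3 269.4] yaw 9.93 F [-0.4 -0.9 -0.3] w -0.0 g 0.0
[ 0.43  0.17 -0.15  0.   -1.24 -1.82]
blue_grip [0.574  0.104  0.1767] [0.0029 0.002  0.0019]
[  1.  60. 177.]
white_grip [0.5899 0.0169 0.159 ] [0.0016 0.0017 0.0029]
[  1. -29. 159.]
tote [0.5855 0.044  0.002 ] [0.0449 0.1756 0.0006]
[ 1. -1.  2.]
t 9.9 tote [ -8.5   8.1 268.8] yaw 10.01 F [ 0.  -0.9 -0.3] w 0.0003 g 0.0
```

The blue flap rests at about 40° (free edge at y≈20, z≈171 in the tote frame). I go down on its inner side with the fingers shut.

Request:
move_arm:
  increments:
    - [[-1,0,-0.07,0.3,0],[-1,0,0,0.3,0],[-1,0,0,0.3,0],[-1,0,0,0.2,0],[-1,0,0,0.1,0],[-1,0,0,0,0]]

```text
time_s: 10.5
tool_pos: [0.5747, 0.0446, 0.1476]
tcp_rot: [-0.001, -0.087, 0.996, -0.0]
contact_force: [-0.8, 1.0, 0.7]
width: -0.0002
grip_force: 0.0
```

```bash
python3 -c "
from h import *
st()"
```

```text
t 10.5 tote [ -9.1   1.  147.6] yaw 10.01 F [-0.8  1.   0.7] w -0.0002 g 0.0
```

Request:
move_arm:
  increments:
    - [[-1,0,0.07,-0.05,0],[-1,0,0.07,-0.05,0],[-1,0,0.06,-0.04,0],[-1,0,0.06,-0.04,0],[-1,0,0.06,-0.03,0],[-1,0,0.06,-0.03,0]]

```text
time_s: 11.1
tool_pos: [0.5692, 0.0831, 0.1738]
tcp_rot: [0.001, -0.087, 0.996, 0.0]
contact_force: [1.3, -2.4, 1.5]
width: -0.0002
grip_force: 1.1
```

```bash
python3 -c "
from h import *
st();print(np.round(tote(mean('blue_grip',1))*1000))"
```

```text
t 11.1 tote [ -7.8  39.9 173.8] yaw 10.03 F [ 1.3 -2.4  1.5] w -0.0002 g 1.1
blue_grip [0.5677 0.138  0.1774] [0.0025 0.0004 0.0011]
[  0.  94. 177.]
```

Request:
move_arm:
  increments:
    - [[-1,0,0.07,0,0],[-1,0,0.07,-0.02,0],[-1,0,0.07,-0.01,0],[-1,0,0.07,0,0],[-1,0,0.06,0,0],[-1,0,0.06,0.02,0],[-1,0,0.06,0.02,0]]

```text
time_s: 12.0
tool_pos: [0.5609, 0.1277, 0.1723]
tcp_rot: [0.0, -0.088, 0.996, -0.0]
contact_force: [-0.5, -5.7, 7.0]
width: 0.0003
grip_force: 3.7
```

```bash
python3 -c "
from h import *
st();print(np.round(tote(mean('blue_grip',1))*1000)); r.camera('top'); tip('top','tote')"
```

```text
t 12.0 tote [ -8.2  85.3 172.3] yaw 10.04 F [-0.5 -5.7  7. ] w 0.0003 g 3.7
blue_grip [0.5604 0.1711 0.1594] [0.0028 0.0014 0.0005]
[ -1. 128. 159.]
top tote 0.73 [ 0.5811  0.0465 -0.0027]
top tote 0.67 [0.6466 0.0535 0.0048]
```

Request:
move_arm:
  increments:
    - [[-1,0,0.05,0.02,0],[-1,0,0.05,0.03,0],[-1,0,0.05,0.04,0],[-1,0,0.05,0.04,0],[-1,0,0.04,0.04,0],[-1,0,0.03,0.03,0]]

```text
time_s: 12.9
tool_pos: [0.5562, 0.1547, 0.1515]
tcp_rot: [0.0, -0.087, 0.996, 0.0]
contact_force: [1.3, -2.1, 3.8]
width: 0.0
grip_force: 3.4
```

```bash
python3 -c "
from h import *
st();print(np.round(tote(mean('blue_grip',1))*1000))"
```

```text
t 12.9 tote [ -8.2 112.7 151.5] yaw 10.04 F [ 1.3 -2.1  3.8] w 0.0 g 3.4
blue_grip [0.5607 0.1871 0.1286] [0. 0. 0.]
[  2. 144. 129.]
```

Blue is past its click, at the stop. I retreat to above the white bar.

Request:
move_arm:
  increments:
    - [[-1,0,-0.05,-0.3,0],[-1,0,-0.1,-0.4,0],[0.05,0,-0.3,-0.4,0],[0.05,0,-0.4,0,0],[0.05,0,-0.4,0,0],[0.05,0,-0.19,0,0],[0.05,0,0,0,0],[0.05,0,0,0,0]]

```text
time_s: 13.9
tool_pos: [0.5805, 0.0122, 0.261]
tcp_rot: [-0.001, -0.087, 0.996, 0.0]
contact_force: [0.1, -0.1, 0.4]
width: 0.0448
grip_force: 0.0
```

```bash
python3 -c "
from h import *
for t in('white_grip','blue_grip','blue_hinge','white_hinge'):print(np.round(tote(mean(t,2))*1000))
st([-4,-31,146])"
```

```text
white_grip [0.5921 0.0169 0.1586] [0.0005 0.001  0.0022]
[  3. -29. 159.]
blue_grip [0.561  0.1836 0.1443] [0.003  0.0025 0.0009]
[  2. 140. 144.]
blue_hinge [0.5695 0.1234 0.1195] [0.0023 0.0005 0.0014]
[ -0.  79. 119.]
white_hinge [ 0.5985 -0.0348  0.1184] [0.002  0.002  0.0027]
[  1. -81. 118.]
t 15.5 tote [ -8.5 -31.9 261.8] yaw 10.02 F [ 0.3 -1.5  0.2] w 0.0449 g 0.0
units [-0.045  0.009  1.158]
```

Blue rests at about 2.23 rad, and I will recheck later that it stays. Now I grip the white bar.

Request:
move_arm:
  increments:
    - [[0.05,-0.04,0.01,0.4,0],[0.05,0,0,0.3,0],[0.05,0,0,0.3,0],[0.05,0,0,0.16,0],[0.05,0,0,0,0],[-0.4,0,0,0,0],[-0.7,0,0,0,0],[-1,0,0,0,0],[-1,0,0,0,0],[-1,0,0,0,0]]

```text
time_s: 16.5
tool_pos: [0.5855, 0.0155, 0.1476]
tcp_rot: [0.002, -0.087, 0.996, 0.001]
contact_force: [-2.8, 6.3, 3.3]
width: 0.0098
grip_force: 58.6
```

```bash
python3 -c "
from h import *
st();print(np.round(tote(mean('white_grip',1))*1000));print(np.round(tote(mean('blue_grip',1))*1000))
i=r.camera('side'); cv2.imwrite('pics/s3.png',cv2.resize(i[130:270,220:380,::-1],None,fx=4,fy=4,interpolation=2))"
```

```text
t 16.5 tote [ -3.4 -29.6 147.6] yaw 10.04 F [-2.8  6.3  3.3] w 0.0098 g 58.6
white_grip [0.5929 0.017  0.1594] [0.0006 0.0002 0.0013]
[  4. -29. 159.]
blue_grip [0.5613 0.1833 0.1441] [0.0031 0.0035 0.0009]
[  2. 140. 144.]
```

View pics/s3.png

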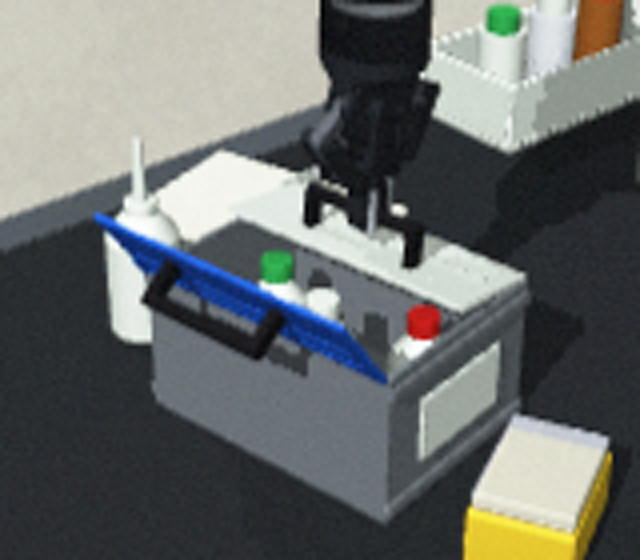

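Blue is laid back at (230,300). The white bar is gripped at (370,215). The three bottles stand upright, with caps at (278,265), (322,300) and (423,320). Now I lift the white flap.

Request:
move_arm:
  increments:
    - [[-1,0,-0.08,-0.095,0],[-1,0,-0.09,-0.064,0],[-1,0,-0.1,-0.046,0],[-1,0,-0.105,-0.029,0],[-1,0,0,0,0]]

```text
time_s: 17.45
tool_pos: [0.593, -0.0226, 0.1735]
tcp_rot: [0.003, -0.088, 0.996, 0.0]
contact_force: [-6.1, 3.1, 16.2]
width: 0.0096
grip_force: 60.8
```

Request:
move_arm:
  increments:
    - [[-0.53,0,0,0,0],[-0.53,0,0,0,0],[-0.53,0,0,-0.2,0],[-0.53,0,0,-0.4,0],[-0.53,0,0,-0.4,0],[-1,0,0.3,0,0],[-1,0,0.36,0,0],[-1,0,0,0,0],[-1,0,0,0,0]]

```text
time_s: 18.35
tool_pos: [0.5797, 0.0427, 0.2694]
tcp_rot: [0.0, -0.088, 0.996, -0.0]
contact_force: [1.1, -1.0, -0.6]
width: 0.0001
grip_force: 0.0
```

```bash
python3 -c "
from h import *
st()
for t in('white_grip','blue_grip'):print(np.round(tote(mean(t,2))*1000))
st([-4,5,150])"
```

```text
t 18.35 tote [ -4.5  -1.7 269.4] yaw 10.11 F [ 1.1 -1.  -0.6] w 0.0001 g 0.0
white_grip [ 0.5933 -0.0088  0.1761] [0.0102 0.0574 0.0253]
[  0. -55. 176.]
blue_grip [0.5601 0.1831 0.1431] [0.002  0.002  0.0016]
[  1. 140. 143.]
t 19.15 tote [ -4.5  -2.4 269.2] yaw 10.02 F [-0.8 -0.5  0.1] w 0.0002 g 0.0
units [-0.005  0.074  1.192]
```

Request:
move_arm:
  increments:
    - [[-1,0,0.08,0.3,0],[-1,0,0,0.3,0],[-1,0,0,0.3,0],[-1,0,0,0.2,0],[-1,0,0,0.13,0],[-1,0,0,0,0]]

```text
time_s: 19.75
tool_pos: [0.5776, 0.0497, 0.1446]
tcp_rot: [-0.001, -0.087, 0.996, -0.0]
contact_force: [0.1, 0.3, 0.1]
width: -0.0001
grip_force: 0.0
```

Request:
move_arm:
  increments:
    - [[-1,0,-0.06,-0.03,0],[-1,0,-0.07,-0.05,0],[-1,0,-0.07,-0.05,0],[-1,0,-0.06,-0.04,0],[-1,0,-0.06,-0.04,0],[-1,0,-0.06,-0.03,0],[-1,0,-0.06,-0.03,0]]

```text
time_s: 20.45
tool_pos: [0.5867, 0.0061, 0.1742]
tcp_rot: [0.001, -0.087, 0.996, 0.0]
contact_force: [2.0, 1.2, 1.1]
width: -0.0001
grip_force: 1.0
```

```bash
python3 -c "
from h import *
st()
for t in('white_grip',):print(np.round(tote(mean(t,1))*1000))"
```

```text
t 20.45 tote [ -4.  -39.  174.2] yaw 10.02 F [2.  1.2 1.1] w -0.0001 g 1.0
white_grip [ 0.5999 -0.0441  0.1847] [0.0016 0.0007 0.0011]
[  0. -91. 185.]
```

Request:
move_arm:
  increments:
    - [[-1,0,-0.07,0,0],[-1,0,-0.07,-0.02,0],[-1,0,-0.07,-0.01,0],[-1,0,-0.07,0,0],[-1,0,-0.06,0,0],[-1,0,-0.06,0.02,0],[-1,0,-0.06,0.02,0]]

```text
time_s: 21.35
tool_pos: [0.5945, -0.039, 0.1726]
tcp_rot: [0.0, -0.087, 0.996, 0.0]
contact_force: [-2.9, 5.4, 6.8]
width: -0.0003
grip_force: 3.7
```

```bash
python3 -c "
from h import *
st()
for t in('white_grip','blue_grip'):print(np.round(tote(mean(t,1))*1000))"
```

```text
t 21.35 tote [ -4.1 -84.8 172.6] yaw 10.02 F [-2.9  5.4  6.8] w -0.0003 g 3.7
white_grip [ 0.6056 -0.0767  0.1631] [0.0008 0.0009 0.0028]
[   0. -124.  163.]
blue_grip [0.5642 0.1801 0.1419] [0. 0. 0.]
[  4. 136. 142.]
```

Request:
move_arm:
  increments:
    - [[-1,0,-0.05,0.02,0],[-1,0,-0.05,0.03,0],[-1,0,-0.05,0.04,0],[-1,0,-0.05,0.04,0],[-1,0,-0.04,0.04,0],[-1,0,-0.03,0.03,0]]

```text
time_s: 22.35
tool_pos: [0.5991, -0.0657, 0.152]
tcp_rot: [0.0, -0.087, 0.996, -0.0]
contact_force: [0.2, 2.4, 3.1]
width: 0.0001
grip_force: 1.6
```

```bash
python3 -c "
from h import *
st()
for t in('white_grip','blue_grip'):print(np.round(tote(mean(t,1))*1000))"
```

```text
t 22.35 tote [  -4.2 -111.9  152. ] yaw 10.01 F [0.2 2.4 3.1] w 0.0001 g 1.6
white_grip [ 0.6112 -0.0944  0.1301] [0.0012 0.0006 0.0018]
[   3. -142.  130.]
blue_grip [0.5631 0.1814 0.1416] [0. 0. 0.]
[  3. 138. 142.]
```

Request:
move_arm:
  increments:
    - [[-1,0,0.05,-0.3,0],[-1,0,0.1,-0.4,0],[-1,0,0.2,-0.4,0],[-1,0.2,0,-0.3,0],[-1,0.4,0,0,0],[-1,0.4,0,0,0],[-1,0,0,0,0],[-1,0,0,0,0],[-1,0,0,0,0],[-1,0,0,0,0]]

```text
time_s: 23.75
tool_pos: [0.4948, -0.048, 0.2917]
tcp_rot: [-0.001, -0.087, 0.996, -0.0]
contact_force: [-0.5, 0.1, -0.5]
width: 0.0002
grip_force: 0.0
```

```bash
python3 -c "
from h import *
for t in('white_grip','blue_grip','white_hinge','blue_hinge'):print(np.round(tote(mean(t,2))*1000))
for t in('reagent0','reagent1','reagent2','tipbox','squeeze_a'): tip('top',t)
st()
i=r.camera('side'); cv2.imwrite('pics/s4.png',cv2.resize(i[130:270,220:380,::-1],None,fx=4,fy=4,interpolation=2))"
```

```text
white_grip [ 0.6101 -0.09    0.1455] [0.0012 0.0012 0.0022]
[   2. -138.  146.]
blue_grip [0.5613 0.1822 0.1425] [0.003  0.0026 0.0009]
[  2. 139. 143.]
white_hinge [ 0.5973 -0.0365  0.1133] [0. 0. 0.]
[ -1. -83. 113.]
blue_hinge [0.571  0.1245 0.1193] [0.0034 0.0025 0.002 ]
[  1.  80. 119.]
top reagent0 0.53 [0.5573 0.1825 0.1441]
top reagent0 0.35 [0.5883 0.0582 0.0023]
top reagent1 0.53 [0.5573 0.1825 0.1441]
top reagent1 0.35 [0.5883 0.0582 0.0023]
top reagent2 0.53 [0.5573 0.1825 0.1441]
top reagent2 0.35 [0.5883 0.0582 0.0023]
top tipbox 0.69 [0.3819 0.0307 0.0041]
top tipbox 0.67 [ 0.5835  0.0484 -0.0023]
top squeeze_a 0.97 [ 0.4738 -0.4268 -0.0013]
top squeeze_a 0.6 [0.7681 0.0886 0.005 ]
t 25.6 tote [-104.4  -76.4  292.2] yaw 10.02 F [ 0.1  1.1 -0.1] w 0.0 g 0.0
```

View pics/s4.png

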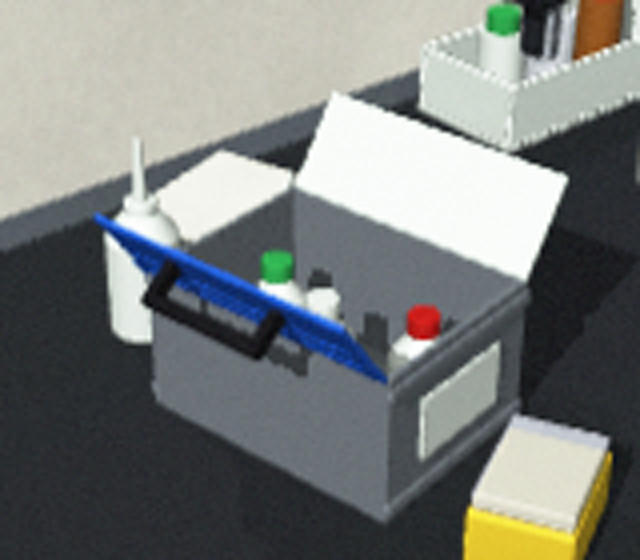

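Both flaps stay laid back, blue at (240,300) and white at (430,190). The bottles are upright and the tote has not moved. Handing in.

```bash
python3 -c "
from h import *
print(r.close_job())"
```

```text
the job is handed in; nothing more can be done
None
```

Job handed in: both flaps are laid back past their catches at about 2.2 rad and staying there (finished at about 26 s of the 72 s), the tote is where it was, and the bottles are upright and were not touched.

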